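# Lever the dust cover and hold the lockbox latch drawn with its key

### The arm

A 6-joint arm with a two-finger parallel gripper is mounted at the origin on the work surface. World frame = base frame: x ahead of the robot, y to its left, z up, the work surface at z = 0. Lengths are in m, angles in rad, forces in N, time in s.
With the tool pointing down it reaches from about 0.35 to 0.775 m from the base axis. Payload 7.3 kg.
Tool frame: the origin (TCP) lies on the centre line of the jaws, within the pads' length; the fingertips stand 25 mm ahead of it and the grasp point (between the pads) lies 6 mm ahead of it; z points along the fingers, y is the direction in which the jaws open and shut (so a half turn about z gives the same grasp; the last joint's range is limited). The gripper opens to 92 mm and grips with 3 to 60 N. Pads are 19 mm wide; open, the fingers measure 130 mm over their backs; the gripper's body (75 mm by 190 mm) begins 47 mm behind the grasp point.
Start: joints at [1.05, 0.342, 1.524, -0, 1.275, -0.146], TCP at [0.192, 0.489, 0.252] pointing down, gripper open.
Joint ranges: [-2.53, 2.53], [-0.77, 2.02], [0.04, 2.7], [-1, 4.14], [0.28, 2.66], [-3.11, 3.11]. Speed limits (rad/s): [2.57, 2.57, 3.14, 3.14, 3.14, 3.14].

### API

Orientations are given as [roll, pitch, yaw] about the fixed x, y, z axes, in that order (R = Rz(yaw) Ry(pitch) Rx(roll)).
In Python, from cell import telemetry, read_camera, workorder gives the robot as it stands.
- The arm moves only by the shell command python3 -m creep 'ROWS' [FORCE]. ROWS is JSON, one flat list of numbers, 5 for each row, row after row: the opening, from 0 (shut) to 1 (fully open), then the shift along the world's x, y, z in m, then the turn about the world's z in rad. A call has 1 to 12 rows; each row shifts and turns the pose as measured when the row begins; what a row does not reach is not made up. A row lasts 1/8 s, in which the tool goes at most 62.5 mm and 10.7 degrees, less where a joint would pass 70% of its speed; a pose out of reach is approached as far as the arm can. A call is refused whole if a number of a shift passes 0.0625 or a number of a turn 0.188, either way. A call with a gripper value outside its range is refused whole. The fingers move at their own pace and stop on an object; FORCE is the grip in N (left out, the last holds). Time passes only in rows, so rows that do not move let the fingers close. It gives the time, the measured TCP pose, the force and the opening at its end, in the units of the state.
- telemetry.observe(): the state, without advancing time (a new reading comes with each control period).
- read_camera(name): name is "scene" or "top"; returns a dict with "image" (400x640x3 uint8, red, green, blue), "fovy" (degrees; the focal length in pixels is half the picture's height over the tangent of half this angle, whatever the lens; pixels are square), "cx", "cy" (the principal point, pixels), "distortion" ([k1, k2, p1, p2, k3] as OpenCV has them; the pictures are not rectified), "R" (3x3) and "t" (3): a world point X has camera coordinates R X + t. Camera axes: x right, y down, z forward; pixel columns grow to the right and rows downward; lengths in m; the calibration is good to about 2 mm. A picture is of the moment at which its call begins. There is no depth.
- workorder.hand_in(): hands the job in, once; it reports no verdict.
The state is a dict: "time": time; "qpos": joint angles; "qvel": joint speeds; "joint_efforts": joint torques, N m; "tool_pos": TCP position; "tool_rot": TCP orientation; "contact_force": force on the tool from outside, world axes, zero at the start; "torque": the same for the moment, N m; "opening": finger opening in m.
Only numpy, scipy, OpenCV 4.12 (cv2) and the standard library are available. Lean on these libraries where they do the work, as an engineer would, in place of code of your own. Each camera call takes 0.05 s, during which the arm holds its last target.

### The job

Lever the yellow dust cover of the blue lockbox open with the blade of the orange scraper (not with the fingers) until it stands past upright, then lay the scraper flat back down on the table. Take the red-headed key from its wooden rack, work it down through the sticky pins of the keyhole until its collar sits on the lock, turn it a quarter turn clockwise and finish while still gripping it and holding it turned, because the latch is sprung and goes back if you let go. Leave the caps, tin, brush and soap dispenser where they are.

Things in the scene. Friction and masses are not known exactly. Their poses are not given: they have to be found in the camera images.
- lockbox: Fixed blue steel box, 160 (x) x 150 (y) mm, deck (top face) 100 mm high. Origin on the table below the lock axis; the box spans x -75 (front) to +85, y +-75 mm. A steel plate 50 x 50 x 7 mm surrounds the lock on the deck, its top at z 107, level with the keyway's mouth. +x points to the back, where the cover is hinged. A small latch bolt on the +y side is drawn in as the lock turns.
- cover (a joint): Opening angle of the yellow dust cover, rad: 0 closed (level over the lock), 1.57 upright, 2.1 fully back (stop). Flat plate 90 (x) x 70 (y) x 3 mm, 60 g; a stiff hinge (0.05 N m) holds it at any angle. Closed, its underside is at z 110 mm: a 10 mm gap above the deck along the front lip, free for 19 mm behind the lip, up to the lock's steel plate. Upright, it reaches z 200.
- cover_lip (a point): Middle of the lower front edge of the cover (moves with it). Closed it lies at x -45, y 0, z 110 mm in the lockbox frame. At the start it is closed or up to 1 mm open.
- cover_hinge (a point): Fixed hinge point of the cover at x +45, y 0, z 110 mm in the lockbox frame; the hinge line runs along the lockbox y. The lip moves on an arc of radius 90 mm about it, up and then to +x.
- plug (a joint): Angle of the lock plug, rad: 0 at rest, grows clockwise seen from above, stop at 1.571 (a quarter turn). A return spring (0.02 N m at 0, 0.12 N m at the stop) turns it back when let go. The key has about 0.15 rad of play in the slot each way before it drives the plug, so turn the key a little beyond a quarter, until it stops.
- keyhole (a point): Centre of the keyway's mouth on the lock axis, 107 mm above the table; turns with the plug. Slot 13.6 mm along this frame's x, 6.6 mm along its y, 44 mm deep straight down (-z), 1.5 mm chamfer. Two sprung pins poke 2.5 mm in from the two broad sides, 12 and 22 mm down: the key tip pushes past them with roughly 5 to 15 N downward; wiggling a few degrees helps.
- key: Key, 84 mm tall, 50 g, upright in the rack. Origin at the blade's tip, z up to the head. Steel blade 12 (x) x 5 (y) mm, z 0 to 32, rounded tip; collar 22 x 16 mm at z 32 to 36; neck to z 46; red head 28 (x) x 9 (y) mm, z 46 to 84, gripped across y. A half turn about z makes no difference. Blade x goes along the keyway's x. Fully in, collar on the lock, the tip is 32 mm below the mouth.
- key_tip (a point): Tip of the key's blade (the key's origin).
- key_bow (a point): Middle of the key's red head, 67 mm above the tip.
- keyrack: Fixed dark wooden block 70 x 70 x 45 mm high with a slot 16 x 9 mm (along its x and y), in which the key stands, its collar resting on the top and its tip 13 mm above the table. Origin on the table below its centre. It and the scraper may change sides.
- scraper: Flat scraper lying on the table. Orange handle 90 (x) x 20 (y) x 26 (z) mm, origin under the middle of the handle; steel blade 70 mm long, 28 mm wide, 2.5 mm thick, from x 45 to x 115 mm, level, its middle 13 mm above the handle's underside. 100 g. +x points to the blade's tip.
- scraper_tip (a point): Middle of the blade's front edge: x 115, y 0, z 13 mm in the scraper frame.
- scraper_grip (a point): Good gripping point in the handle, at the centre of mass: x 10, y 0, z 13 mm in the scraper frame; grip across y (20 mm).
- cap_red: Red aerosol cap, 54 mm wide, 34 mm high, lowest of a stack on the low slatted shelf (55 mm high) at the back. Origin under its centre. Bystander.
- cap_blue: Blue cap, same size, second of the stack. Bystander.
- cap_white: White cap, same size, top of the stack. Bystander.
- tin: Closed round steel tin, 93 mm wide, 64 mm high, on the slatted shelf. Origin under its centre. Bystander.
- brush: Nylon brush, blue back, 150 x 45 x 38 mm, lying on its bristles on the table's side. Origin under its centre. Bystander.
- dispenser: Green push dispenser of hand soap, 60 mm wide, 137 mm high with its white spout, on the table's side. Origin under its centre. Bystander.
Things that resemble listed ones, but are neither listed nor needed, are in the scene too. Leave any purple look-alike of the lockbox alone.

How it is judged:
On the way, in this order (a step that is already met when the one before it is completed fails the run):
1. the scraper's blade levers the cover up from its closed place (contact force between scraper and cover above 0.05 N and value of joint cover above 0.25 rad), for 0.04 s.
2. the cover stands past upright (value of joint cover above 1.5 rad), for 0.2 s.
3. the scraper lies flat on the table again (height (world z) of scraper below 0.008 m and angle between scraper's own z axis and vertical below 0.15 rad and linear speed of scraper below 0.03 m/s and contact force between scraper and the fingers below 0.05 N), for 0.2 s.
4. the key is fully down in the keyhole, collar on the lock (z of key_tip in the frame of keyhole below -0.028 m and horizontal distance between key_tip and keyhole below 0.005 m and angle between key's own z axis and vertical below 0.15 rad), for 0.1 s.
5. the key has turned the lock a quarter (all of step 4 and value of joint plug above 1.3 rad), for 0.3 s.
At the end, for the whole second after the job is handed in: The key is still gripped by the fingers (over 2 N), its tip at least 28 mm below the keyway's mouth and within 5 mm of the lock axis, upright within 0.15 rad, the lock plug held beyond 1.3 rad against its spring, the cover beyond 1.5 rad, the scraper lying flat and still on the table, untouched (all of step 5 and height (world z) of scraper below 0.008 m and angle between scraper's own z axis and vertical below 0.15 rad and linear speed of scraper below 0.03 m/s and value of joint cover above 1.5 rad and contact force between the fingers and key above 2 N and contact force between the fingers and scraper below 0.05 N); the arm keeps its last pose, push and grip.
It fails at once if the cover is raised with the fingers instead of the blade (contact force between the fingers and cover above 0.5 N and value of joint cover between 0.05 and 1.4 rad).
It fails at once if a bystander is shifted by more than 25 mm (distance of any of cap_red, cap_blue, cap_white, tin, brush, dispenser from where it was at the start of the episode above 0.025 m).
It also fails if it takes over 72 s, if anything falls off the work surface, if the arm or the gripper's body presses on something with over 40 N, if the wrist force passes 120 N, or if a joint passes its speed limit or range.

## Working session

There is one attempt and no reset: what is moved stays moved. The work goes in short steps, Python scripts to look and compute and a shell command to move; the robot and the scene stay as the last step left them, time stands still between calls to the robot, and variables do not carry over. Pictures are saved under pics/ and viewed, and the job is handed in when it is done.

```bash
mkdir -p pics; ls
cat > h.py <<'E'
import numpy as np, cv2
from cell import telemetry, read_camera, workorder
def K(c):
    f=200/np.tan(np.radians(c["fovy"])/2); return np.array([[f,0,c["cx"]],[0,f,c["cy"]],[0,0,1.]])
def snap(n,fn=None):
    c=read_camera(n)
    if fn: cv2.imwrite(fn,c["image"][:,:,::-1])
    return c
def ray(c,uv):
    p=cv2.undistortPoints(np.array([[uv]],float),K(c),np.array(c["distortion"],float))[0,0]
    R=np.array(c["R"]);t=np.array(c["t"])
    return -R.T@t, R.T@np.array([p[0],p[1],1.])
def onz(c,uv,z):
    o,d=ray(c,uv); return o+d*(z-o[2])/d[2]
def proj(c,X):
    R=np.array(c["R"]);t=np.array(c["t"])
    return cv2.projectPoints(np.array(X,float).reshape(-1,1,3),cv2.Rodrigues(R)[0],t,K(c),np.array(c["distortion"],float))[0][:,0]
def tri(c1,u1,c2,u2):
    o1,d1=ray(c1,u1);o2,d2=ray(c2,u2)
    s=np.linalg.lstsq(np.array([d1,-d2]).T,o2-o1,rcond=None)[0]
    a=o1+s[0]*d1;b=o2+s[1]*d2
    return (a+b)/2,np.linalg.norm(a-b)
E
python3 - <<'E'
from h import *
for n in("scene","top"):
    c=snap(n,f"pics/{n}0.png"); print(n,c["fovy"],c["cx"],c["cy"],c["distortion"],-np.array(c["R"]).T@np.array(c["t"]))
    print(np.array(c["R"]).round(3))
print(telemetry.observe())
E
```

```text
pics
scene 45.66832388605206 328.8979199421823 198.3190932720683 [-0.03347947  0.          0.          0.          0.        ] [ 1.47646817 -1.03468671  0.94203679]
[[ 0.748  0.663  0.023]
 [ 0.363 -0.38  -0.851]
 [-0.555  0.645 -0.525]]
top 48.03425375772098 326.6349669234953 203.31954940272337 [0.02963212 0.         0.         0.         0.        ] [0.34650776 0.00397576 1.41961952]
[[ 0.022 -1.    -0.016]
 [-0.985 -0.019 -0.174]
 [ 0.174  0.02  -0.985]]
{'time': 0.1, 'qpos': array([ 1.04999406e+00,  3.42648808e-01,  1.52493917e+00, -8.40706439e-06,
        1.27541819e+00, -1.46010586e-01]), 'qvel': array([-0.00095102, -0.0034748 , -0.00242573, -0.00074238, -0.00097423,
       -0.00206204]), 'joint_efforts': array([ 5.18627203e-04, -4.32007778e+01, -2.44691348e+01,  7.18602701e-02,
        5.26497304e-02, -3.89400998e-05]), 'tool_pos': array([0.19200555, 0.4882612 , 0.25111048]), 'tool_rot': array([-3.14019301e+00, -1.97700944e-04,  2.76680329e+00]), 'contact_force': array([-0.80140882, -0.24832942,  0.26495836]), 'torque': array([-0.02321627, -0.00045399, -0.03911958]), 'opening': 0.09148800153410838}
```

View pics/scene0.png

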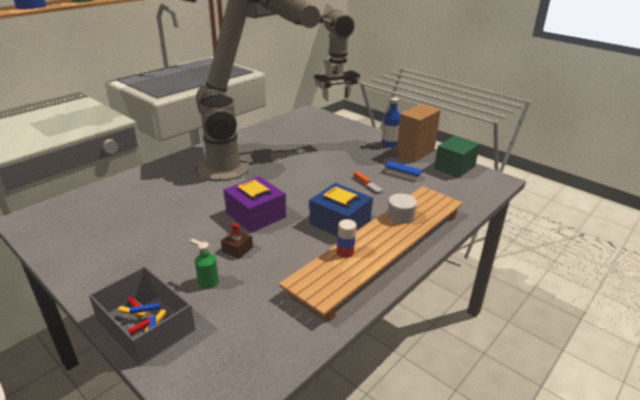

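View pics/top0.png

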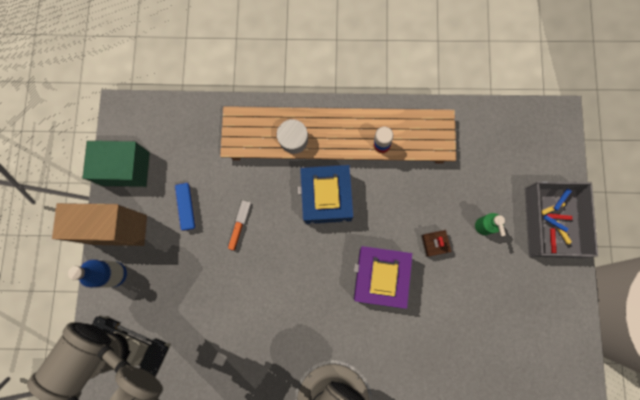

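Run:
```python
from h import *
T=snap("top");S=snap("scene")
import pickle; pickle.dump((T,S),open("c0.pkl","wb"))
def crop(c,x,y,w,h,k,fn): cv2.imwrite(fn,cv2.resize(c["image"][y:y+h,x:x+w,::-1],None,fx=k,fy=k,interpolation=cv2.INTER_CUBIC))
crop(T,210,160,150,100,5,"pics/t_a.png"); crop(T,410,220,50,40,12,"pics/t_k.png")
crop(S,290,160,110,80,7,"pics/s_a.png"); crop(S,215,215,50,45,12,"pics/s_k.png")
def m(c,lo,hi,box):
    h=cv2.cvtColor(c["image"],cv2.COLOR_RGB2HSV); k=cv2.inRange(h,lo,hi); z=np.zeros_like(k); x,y,w,hh=box; z[y:y+hh,x:x+w]=k[y:y+hh,x:x+w]
    n,l,st,ce=cv2.connectedComponentsWithStats(z); i=1+np.argmax(st[1:,4]); mm=(l==i).astype(np.uint8)
    r=cv2.minAreaRect(cv2.findContours(mm,0,1)[0][0]); return ce[i],st[i],cv2.boxPoints(r)
for nm,c,lo,hi,box,z in [("handle",T,(3,140,120),(17,255,255),(215,190,50,70),.026),("coverT",T,(20,100,120),(35,255,255),(300,160,60,70),.113),("boxT",T,(105,100,30),(122,255,255),(290,155,75,75),.1),("red",T,(0,140,70),(10,255,255),(415,225,45,35),.117),
  ("redS",S,(0,140,70),(10,255,255),(215,215,45,35),.1),("coverS",S,(20,100,120),(35,255,255),(310,180,60,40),.113),("handleS",S,(3,140,120),(17,255,255),(340,165,50,30),.013)]:
    ce,st,bp=m(c,lo,hi,box); print(nm,ce.round(1),st,"c",onz(c,ce,z).round(4)); print([list(onz(c,p,z).round(4)[:2]) for p in bp], bp.round(1).tolist())
```

```text
handle [234.5 235.6] [228 222  14  28 173] c [0.4849 0.3172 0.026 ]
[[np.float64(0.4462), np.float64(0.3369)], [np.float64(0.5291), np.float64(0.3165)], [np.float64(0.5237), np.float64(0.2974)], [np.float64(0.4409), np.float64(0.318)]] [[227.5, 247.89999389648438], [235.60000610351562, 221.60000610351562], [241.60000610351562, 223.39999389648438], [233.5, 249.8000030517578]]
coverT [326.2 192.9] [314 177  26  32 724] c [0.6086 0.0324 0.113 ]
[[np.float64(0.653), np.float64(0.0726)], [np.float64(0.6592), np.float64(0.0005)], [np.float64(0.5669), np.float64(-0.0072)], [np.float64(0.5607), np.float64(0.064)]] [[313.1000061035156, 178.10000610351562], [337.20001220703125, 176.5], [339.29998779296875, 207.0], [315.1000061035156, 208.6999969482422]]
boxT [326.3 194.3] [ 301  165   52   58 1815] c [0.607  0.0322 0.1   ]
[[np.float64(0.6883), np.float64(0.1147)], [np.float64(0.7013), np.float64(-0.0345)], [np.float64(0.5317), np.float64(-0.0477)], [np.float64(0.5189), np.float64(0.0982)]] [[299.70001220703125, 167.5], [349.0, 164.1999969482422], [352.70001220703125, 219.8000030517578], [303.
[... 747 characters left out ...]
 0.0252 0.113 ]
[[np.float64(0.5731), np.float64(-0.0142)], [np.float64(0.5321), np.float64(0.0558)], [np.float64(0.6468), np.float64(0.0644)], [np.float64(0.682), np.float64(-0.0036)]] [[323.3999938964844, 195.39999389648438], [328.1000061035156, 183.6999969482422], [355.20001220703125, 194.5], [350.5, 206.1999969482422]]
handleS [362.  176.5] [354 171  16  12  73] c [0.4787 0.3253 0.013 ]
[[np.float64(0.4374), np.float64(0.3236)], [np.float64(0.4255), np.float64(0.3552)], [np.float64(0.517), np.float64(0.3287)], [np.float64(0.5273), np.float64(0.2985)]] [[353.79998779296875, 173.3000030517578], [356.3999938964844, 169.6999969482422], [370.1000061035156, 179.5], [367.5, 183.10000610351562]]
```

View pics/t_a.png

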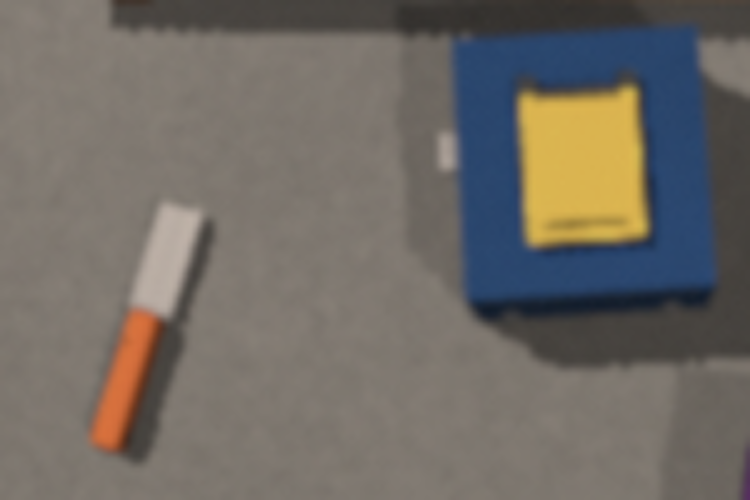

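View pics/t_k.png

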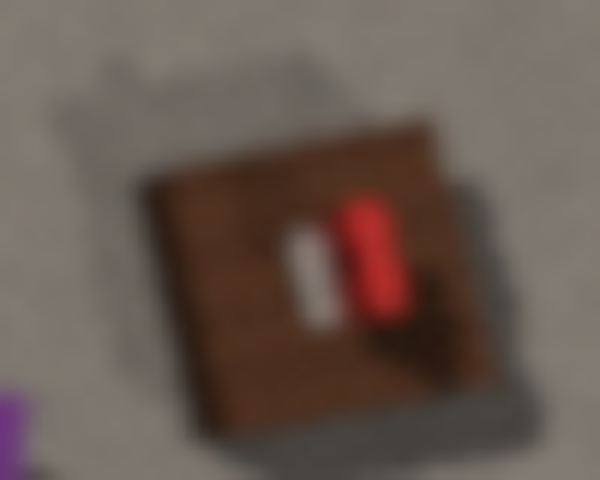

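View pics/s_a.png

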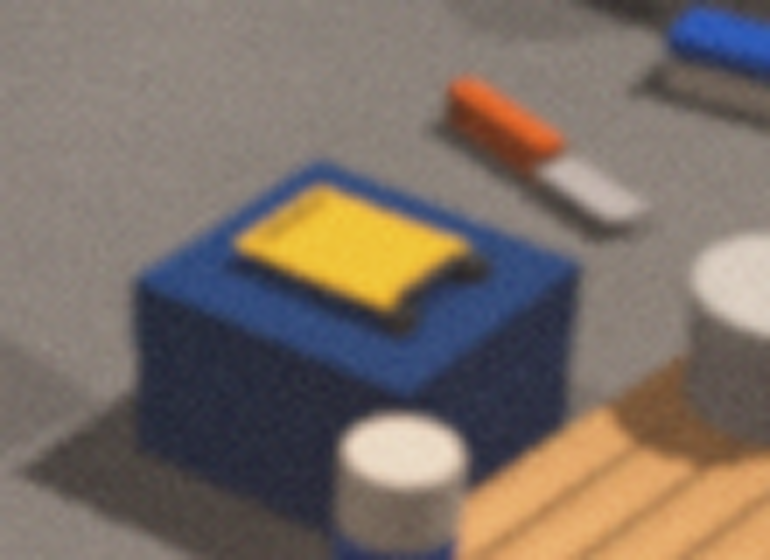

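View pics/s_k.png

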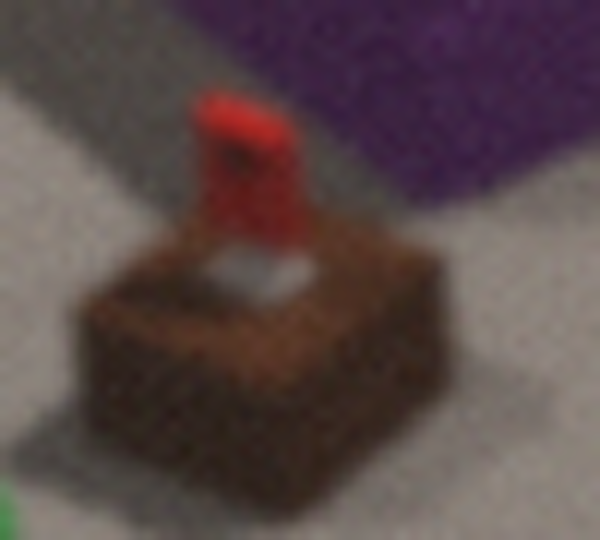

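Run:
```python
from h import *
import pickle; T,S=pickle.load(open("c0.pkl","rb"))
t=lambda x,y:(x/5+210-.4,y/5+160-.4); k=lambda x,y:(x/12+410-.46,y/12+220-.46)
tip=onz(T,t(183.5,205.5),.0142); h=onz(T,(234.5,235.6),.024); print("tip",tip,h,np.arctan2(*(tip-h)[1::-1]),np.linalg.norm((tip-h)[:2]))
r=np.array([onz(T,k(*p),.045)[:2] for p in[(150,182),(432,125),(492,387),(210,433)]]);print(r,r.mean(0),[np.linalg.norm(r[i]-r[i-1]) for i in range(4)])
print("head top",[onz(T,k(*p),.097)[:2] for p in[(365,258),(358,205),(388,310)]])
s=lambda x,y:(x/7+290-.43,y/7+160-.43); q=lambda x,y:(x/12+215-.46,y/12+215-.46)
print("scraper tip tri",tri(T,t(183.5,205.5),S,s(625,212)))
print("key top tri",tri(T,k(365,258),S,q(248,113)))
print("cover corners tri")
for a,b in [((520,92),(473,243)),((640,86),(392,308)),((650,240),(236,242)),((528,247),(320,186))]: print(tri(T,t(*a),S,s(*b)))
```

```text
tip [0.59837602 0.28882085 0.0142    ] [0.48514858 0.31779339 0.024     ] -0.2505042543298758 0.11687541548822777
[[ 0.49749908 -0.2620766 ]
 [ 0.51359557 -0.3337107 ]
 [ 0.4473771  -0.34706363]
 [ 0.43420794 -0.27611973]] [ 0.47316992 -0.30474267] [np.float64(0.06483038013386748), np.float64(0.07342030931235648), np.float64(0.06755136242995363), np.float64(0.0721558280013992)]
head top [array([ 0.47427133, -0.30389388]), array([ 0.48721528, -0.30249151]), array([ 0.46170341, -0.30916473])]
scraper tip tri (array([0.59561778, 0.28616431, 0.01604065]), np.float64(0.006437349802049939))
key top tri (array([ 0.47261964, -0.30650311,  0.09541234]), np.float64(0.0057135380786499336))
cover corners tri
(array([0.65222468, 0.07007196, 0.11381531]), np.float64(0.0026063839481992846))
(array([ 6.58701498e-01, -6.07404621e-04,  1.11603772e-01]), np.float64(2.078707143315705e-05))
(array([ 0.5658474 , -0.0077501 ,  0.11192541]), np.float64(0.001166451961611188))
(array([0.55953565, 0.06338261, 0.11091788]), np.float64(0.001314472762832302))
```

```bash
python3 -m creep '[1,0.05,-0.03,0,0.021, 1,0.05,-0.03,0,0.021, 1,0.05,-0.03,0,0.021, 1,0.05,-0.03,0,0.021, 1,0.05,-0.03,0,0.021, 1,0.04,-0.02,-0.03,0.021, 1,0,0,-0.03,0]' 40
```

```text
time: 1.08
tool_pos: [0.4907, 0.3125, 0.1911]
tool_rot: [3.139, 0.004, 2.901]
contact_force: [-1.0, 0.5, -1.2]
opening: 0.0916
```

```bash
python3 -m creep '[1,0.005,0.003,-0.05,-0.008, 1,0,0,-0.05,0, 1,0,0,-0.04,0, 1,0,0,0,0]'
python3 - <<'E'
from h import *
T=snap("top","pics/t1.png");S=snap("scene")
cv2.imwrite("pics/s1.png",cv2.resize(S["image"][130:230,310:430,::-1],None,fx=5,fy=5)); print(telemetry.observe()["tool_pos"],telemetry.observe()["tool_rot"])
E
```

```text
time: 1.58
tool_pos: [0.4953, 0.3136, 0.0446]
tool_rot: [3.141, 0.001, 2.89]
contact_force: [0.1, -0.6, 0.1]
opening: 0.0917
[0.49771679 0.31484922 0.04822154] [3.13672423 0.00630341 2.89000609]
```

View pics/s1.png

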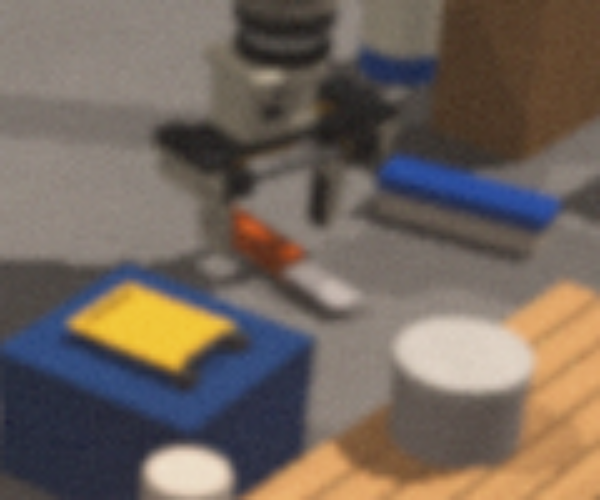

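The fingers straddle the orange handle (zoomed 265,240) and the blade points to the back. I'll go down and close.

```bash
python3 -m creep '[1,0,0,-0.015,0, 1,0,0,0,0]'; python3 -m creep '[0,0,0,0,0, 0,0,0,0,0, 0,0,0,0,0, 0,0,0,0,0, 0,0,0,0,0]' 50
```

```text
time: 1.92
tool_pos: [0.4996, 0.3159, 0.0358]
tool_rot: [3.133, 0.011, 2.89]
contact_force: [-0.6, 0.5, 0.7]
opening: 0.0915
time: 2.55
tool_pos: [0.5006, 0.3164, 0.038]
tool_rot: [3.13, 0.014, 2.89]
contact_force: [-0.0, -1.2, -0.4]
opening: 0.0464
```

```bash
python3 -m creep '[0,0,0,0,0, 0,0,0,0,0, 0,0,0,0,0, 0,0,0,0,0, 0,0,0,0,0]' 50;  python3 -c "
from h import *
for i in range(3):
  snap('top');s=telemetry.observe();print(s['tool_pos'],s['tool_rot'],s['opening'],s['qvel'].round(4))"
```

```text
time: 3.18
tool_pos: [0.5005, 0.3163, 0.0379]
tool_rot: [3.131, 0.014, 2.89]
contact_force: [-0.5, -0.6, 0.6]
opening: 0.0195
[0.50048429 0.31626331 0.03787628] [3.1308771  0.01364557 2.89033973] 0.019412782617721613 [ 0.0005  0.0023 -0.0018 -0.0002 -0.0004  0.0001]
[0.50049153 0.31627068 0.03787063] [3.13086291 0.01363213 2.89036382] 0.01934108044122955 [ 0.0006 -0.0005 -0.0007  0.0005  0.0008 -0.0007]
[0.50046956 0.31625606 0.03784969] [3.13088909 0.01358223 2.89032593] 0.019495141948444972 [ 0.0008  0.001   0.0014 -0.0011  0.0008 -0.0006]
```

```bash
python3 -m creep '[0.4,0,0,0,0, 0.4,-0.001,0,-0.004,0, 0.4,-0.002,-0.001,-0.008,0, 0.4,0,0,0,0]'
```

```text
time: 3.82
tool_pos: [0.4978, 0.3157, 0.0256]
tool_rot: [3.129, 0.015, 2.89]
contact_force: [-0.1, 0.5, 2.1]
opening: 0.0365
```

```bash
python3 -m creep '[0.3,0,0,0.003,0, 0,0,0,0,0, 0,0,0,0,0, 0,0,0,0,0]' 55;  python3 -c "
from h import *
snap('top');s=telemetry.observe();print(s['tool_pos'],s['tool_rot'],s['opening'],s['contact_force'])"
```

```text
time: 4.32
tool_pos: [0.4973, 0.3155, 0.0279]
tool_rot: [3.13, 0.014, 2.89]
contact_force: [-0.1, 0.5, 1.2]
opening: 0.0196
[0.49732743 0.31551738 0.02794701] [3.13000827 0.01417702 2.89029944] 0.01954240869077235 [-0.20538934  0.7320111   0.84065338]
```

```bash
python3 -m creep '[0,0,0,0.04,0, 0,0,0,0.05,0, 0,-0.02,-0.03,0.05,0.03, 0,-0.02,-0.05,0.02,0.06, 0,-0.02,-0.05,0,0.06, 0,0,-0.05,0,0.06, 0,0,-0.05,0,0.06, 0,0,-0.04,0,0.06, 0,0,-0.02,0,0.01, 0,0,0,0,0]';  python3 -c "
from h import *
T=snap('top','pics/t2.png');S=snap('scene','pics/s2.png');s=telemetry.observe();print(s['tool_pos'],s['tool_rot'],s['opening'],s['contact_force'])
cv2.imwrite('pics/t2z.png',cv2.resize(T['image'][160:300,260:400,::-1],None,fx=5,fy=4.2857,interpolation=2))
cv2.imwrite('pics/s2z.png',cv2.resize(S['image'][130:250,250:400,::-1],None,fx=5,fy=5,interpolation=2))"
```

```text
time: 5.62
tool_pos: [0.4315, 0.0162, 0.1901]
tool_rot: [3.135, 0.012, -3.04]
contact_force: [0.4, 0.4, -0.4]
opening: 0.0198
[0.43149736 0.01755297 0.19005975] [ 3.13439042  0.01236799 -3.03835136] 0.019426970547670425 [ 0.0965635   0.38499364 -2.31666993]
```

View pics/t2z.png

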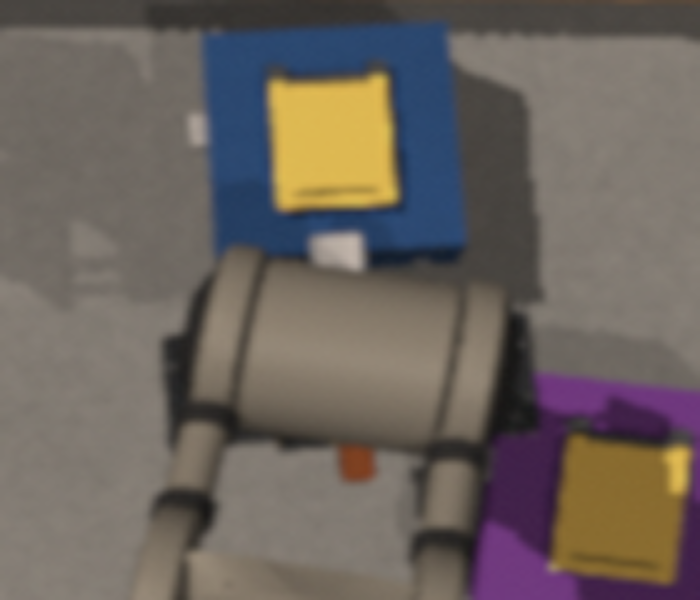

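View pics/s2z.png

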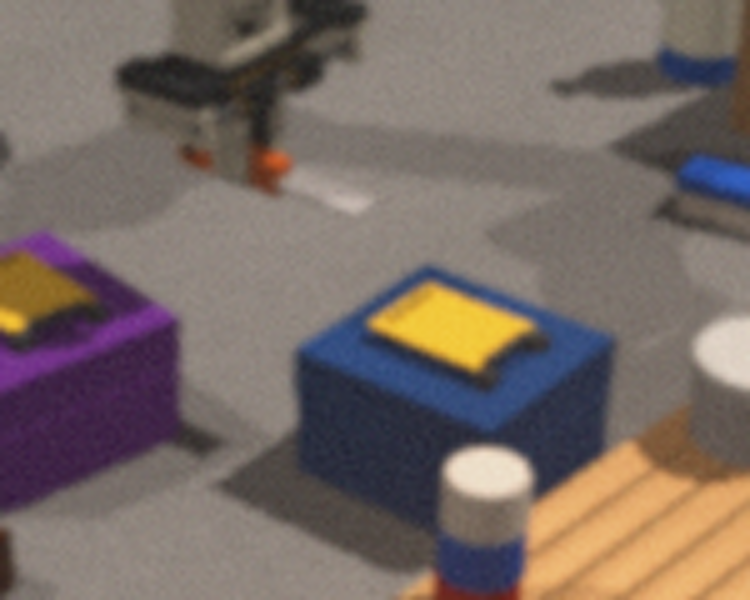

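```bash
python3 -c "
from h import *
T=snap('top');S=snap('scene')
a=(260+336.5/5-.4,160+233/4.2857-.4)
for z in(.172,.175,.178):print(onz(T,a,z))
print(tri(T,a,S,(250+360/5-.4,130+202/5-.4)))
s=telemetry.observe();print(s['tool_pos'],s['tool_rot'])"
```

```text
[0.53653949 0.02777205 0.172     ]
[0.53608254 0.02771483 0.175     ]
[0.5356256  0.02765761 0.178     ]
(array([0.53271117, 0.02499897, 0.17984766]), np.float64(0.007380019921456548))
[0.43162619 0.01811142 0.19013018] [ 3.13448473  0.01262614 -3.03669063]
```

```bash
python3 -m creep '[0,0,0,-0.035,-0.015, 0,0,0,-0.03,0, 0,0,0,-0.005,0, 0,0,0,0,0]';  python3 -c "
from h import *
T=snap('top');S=snap('scene');s=telemetry.observe();print(s['tool_pos'],s['tool_rot'],s['opening'],s['contact_force'])
cv2.imwrite('pics/t3z.png',cv2.resize(T['image'][170:230,290:370,::-1],None,fx=8,fy=8,interpolation=2))
cv2.imwrite('pics/s3z.png',cv2.resize(S['image'][150:230,280:380,::-1],None,fx=7,fy=7,interpolation=2))"
```

```text
time: 6.32
tool_pos: [0.4326, 0.0214, 0.1196]
tool_rot: [3.135, 0.015, -3.047]
contact_force: [-0.1, 0.1, -0.5]
opening: 0.0197
[0.43288761 0.02117459 0.12013867] [ 3.13503324  0.01680047 -3.04722192] 0.019759720440276622 [ 0.76984401 -0.46716439 -1.47924783]
```

View pics/t3z.png

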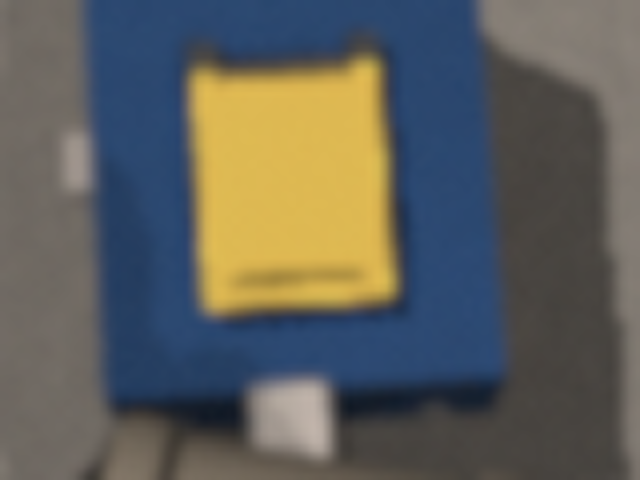

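View pics/s3z.png

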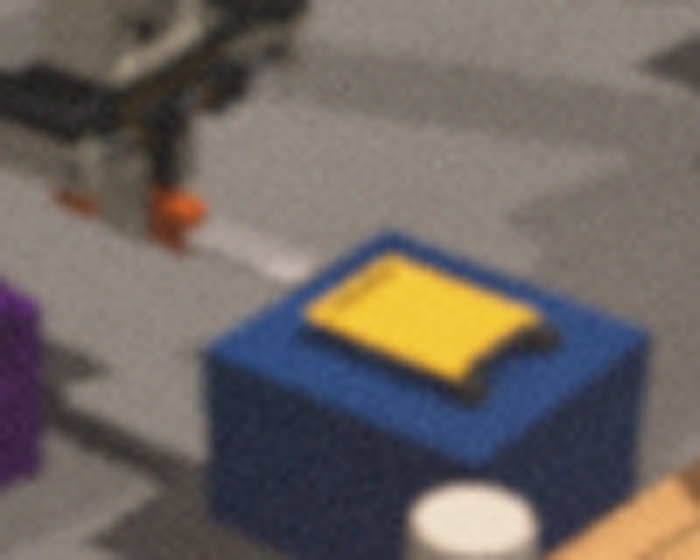

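```bash
python3 -m creep '[0,0.01,-0.002,0,0, 0,0.011,-0.001,0,0, 0,0,0,0,0]'
```

```text
time: 6.8
tool_pos: [0.4571, 0.0177, 0.1222]
tool_rot: [3.136, 0.022, -3.047]
contact_force: [-0.3, -0.4, -0.9]
opening: 0.0193
```

```bash
python3 -m creep '[0,0.009,0.0,0,0, 0,0.009,0.0,0,0, 0,0,0,0,0]'; python3 -c "
from h import *
T=snap('top');s=telemetry.observe();print(s['tool_pos'],s['tool_rot'],s['opening'],s['contact_force'])
cv2.imwrite('pics/t4z.png',cv2.resize(T['image'][170:230,290:370,::-1],None,fx=8,fy=8,interpolation=2))"
```

```text
time: 7.18
tool_pos: [0.4765, 0.0177, 0.1221]
tool_rot: [3.136, 0.021, -3.047]
contact_force: [-0.4, -0.4, -0.6]
opening: 0.0191
[0.47608066 0.01766886 0.12206563] [ 3.1360199   0.02095166 -3.04750949] 0.019641272852438572 [ 0.52250262 -0.52986167 -0.07184631]
```

View pics/t4z.png

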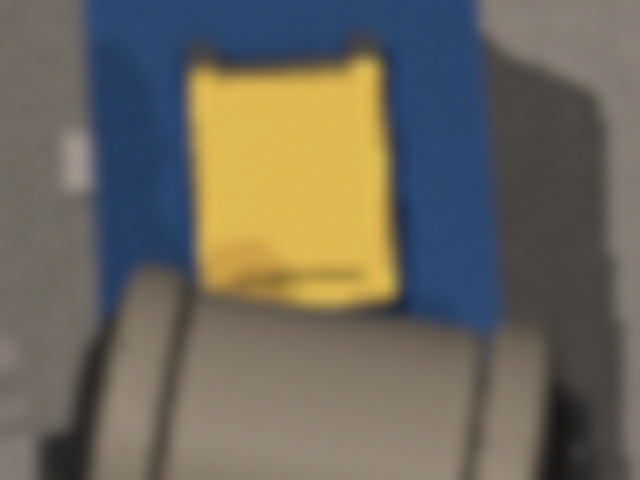

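```bash
python3 -m creep '[0,0,0,0.01,0, 0,0.002,0,0.01,0, 0,0.003,0,0.01,0, 0,0,0,0,0]'; python3 -c "
from h import *
S=snap('scene');s=telemetry.observe();print(s['tool_pos'],s['tool_rot'],s['opening'],s['contact_force'])
cv2.imwrite('pics/s5z.png',cv2.resize(S['image'][130:230,280:390,::-1],None,fx=6,fy=6,interpolation=2))"
```

```text
time: 7.72
tool_pos: [0.4808, 0.0179, 0.1545]
tool_rot: [3.136, 0.02, -3.047]
contact_force: [0.5, 0.2, -0.4]
opening: 0.0194
[0.48048712 0.01786875 0.15407174] [ 3.13571164  0.01984811 -3.04741832] 0.019994618324007663 [-0.42142777  0.48583388 -1.54373845]
```

View pics/s5z.png

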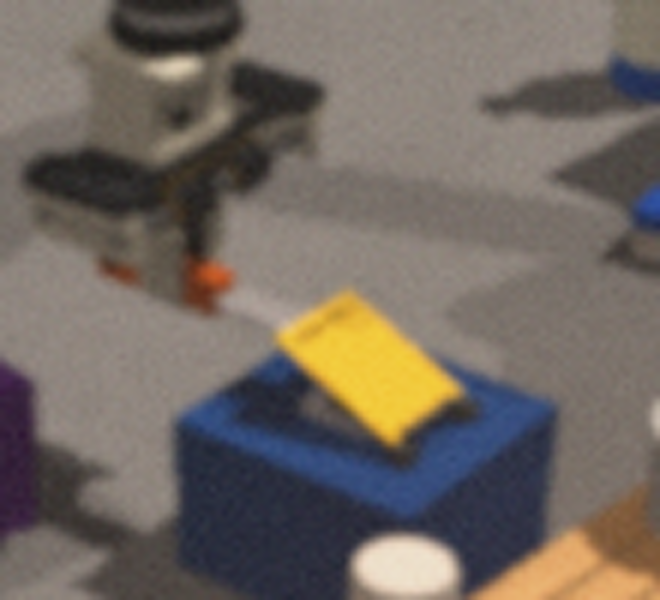

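```bash
python3 -m creep '[0,0.007,0.0005,0.011,0, 0,0.010,0.001,0.012,0, 0,0.0115,0.001,0.009,0, 0,0.0135,0.001,0.007,0, 0,0,0,0,0]'; python3 -c "
from h import *
S=snap('scene');s=telemetry.observe();print(s['tool_pos'],s['tool_rot'],s['opening'],s['contact_force'])
cv2.imwrite('pics/s6z.png',cv2.resize(S['image'][130:230,280:390,::-1],None,fx=6,fy=6,interpolation=2))"
```

```text
time: 8.4
tool_pos: [0.5237, 0.0216, 0.1956]
tool_rot: [3.135, 0.017, -3.048]
contact_force: [0.4, -0.3, -0.8]
opening: 0.02
[0.52299565 0.02157265 0.19525413] [ 3.13526882  0.0162735  -3.04750583] 0.019443198248903303 [ 0.00592152  1.1099147  -0.46350269]
```

View pics/s6z.png

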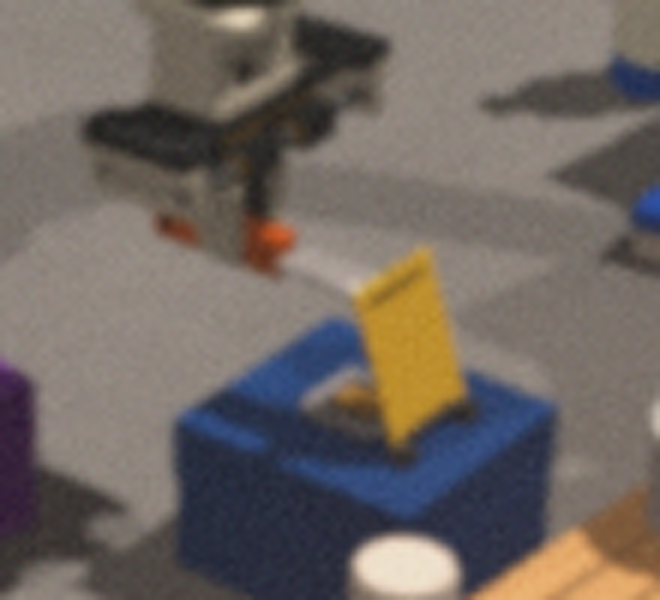

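```bash
python3 -m creep '[0,0.0145,0.001,0.003,0, 0,0.0145,0.001,0.000,0, 0,0.014,0.001,-0.005,0, 0,0.012,0.001,-0.005,0, 0,0.005,0,-0.002,0, 0,0,0,0,0]'; python3 -c "
from h import *
S=snap('scene');s=telemetry.observe();print(s['tool_pos'],s['tool_rot'],s['opening'],s['contact_force'])
cv2.imwrite('pics/s7z.png',cv2.resize(S['image'][130:230,280:390,::-1],None,fx=6,fy=6,interpolation=2))"
```

```text
time: 9.2
tool_pos: [0.5825, 0.0258, 0.1841]
tool_rot: [3.134, 0.011, -3.048]
contact_force: [0.4, 0.5, -1.3]
opening: 0.0193
[0.58228578 0.02584337 0.18414976] [ 3.13433922  0.01097638 -3.04759936] 0.019726171806360788 [ 0.23382068  0.37714848 -0.73481834]
```

View pics/s7z.png

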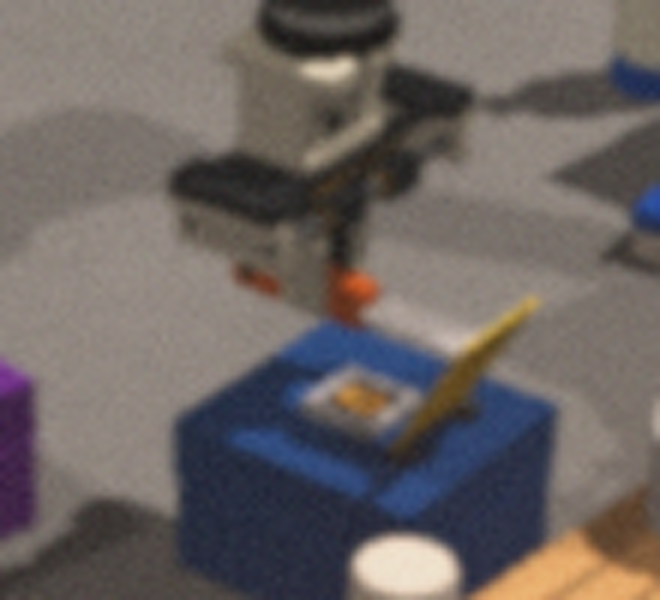

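The cover leans far back, about 2.0 rad, and the plate with the brass keyway is exposed (zoomed 362,397). Next I back off and lay the scraper down.

```bash
python3 -m creep '[0,-0.04,-0.004,0.01,0, 0,-0.05,-0.004,0,0, 0,-0.04,0.02,0,-0.03, 0,0,0.05,0,-0.06, 0,0,0.06,0,-0.06, 0,0,0.06,-0.03,-0.06, 0,0,0.06,-0.04,-0.06, 0,0,0.03,-0.04,0, 0,0,0,-0.03,0, 0,0,0,0,0]'; python3 -c "
from h import *
s=telemetry.observe();print(s['tool_pos'],s['tool_rot'],s['opening'],s['contact_force'])"
```

```text
time: 10.5
tool_pos: [0.4459, 0.2921, 0.0613]
tool_rot: [3.132, 0.02, 2.954]
contact_force: [-0.9, -0.2, -1.0]
opening: 0.0199
[0.44590061 0.29206696 0.0613348 ] [3.13171325 0.01989588 2.95394341] 0.019865841776739494 [-0.86444282 -0.17296424 -0.96611946]
```

```bash
python3 -m creep '[0,0,0,-0.02,0, 0,0,0,-0.01,0, 0,0,0,0,0]'; python3 -m creep '[0,0,0,-0.003,0, 0,0,0,0,0]'
```

```text
time: 10.88
tool_pos: [0.4481, 0.2921, 0.0347]
tool_rot: [3.128, 0.025, 2.953]
contact_force: [-1.0, 0.1, -0.4]
opening: 0.0196
time: 11.12
tool_pos: [0.4493, 0.2922, 0.0334]
tool_rot: [3.126, 0.027, 2.952]
contact_force: [-0.6, -0.4, -0.4]
opening: 0.0195
```

```bash
python3 -m creep '[0,0,0,-0.005,0, 0,0,0,0,0]'; python3 -m creep '[0,0,0,-0.003,0, 0,0,0,0,0]'
```

```text
time: 11.38
tool_pos: [0.4498, 0.2924, 0.0289]
tool_rot: [3.126, 0.029, 2.952]
contact_force: [-0.9, 0.2, -0.4]
opening: 0.0192
time: 11.62
tool_pos: [0.4501, 0.2925, 0.0284]
tool_rot: [3.125, 0.03, 2.952]
contact_force: [-0.8, -0.5, -0.1]
opening: 0.0195
```

```bash
python3 -m creep '[0,0,0,-0.002,0, 0.3,0,0,0,0, 0.5,0,0,0,0, 0.7,0,0,0,0, 1,0,0,0,0, 1,0,0,0,0]'; python3 -c "
from h import *
S=snap('scene');s=telemetry.observe();print(s['tool_pos'],s['tool_rot'],s['opening'],s['contact_force'])
cv2.imwrite('pics/s8z.png',cv2.resize(S['image'][130:230,280:390,::-1],None,fx=6,fy=6,interpolation=2))"
```

```text
time: 12.38
tool_pos: [0.4504, 0.2926, 0.0271]
tool_rot: [3.125, 0.03, 2.952]
contact_force: [-0.2, 0.1, -0.2]
opening: 0.0629
[0.45034334 0.29262073 0.02708783] [3.12491797 0.03015224 2.95230118] 0.06711391173237474 [ 0.11078448 -0.22598382 -0.05203537]
```

View pics/s8z.png

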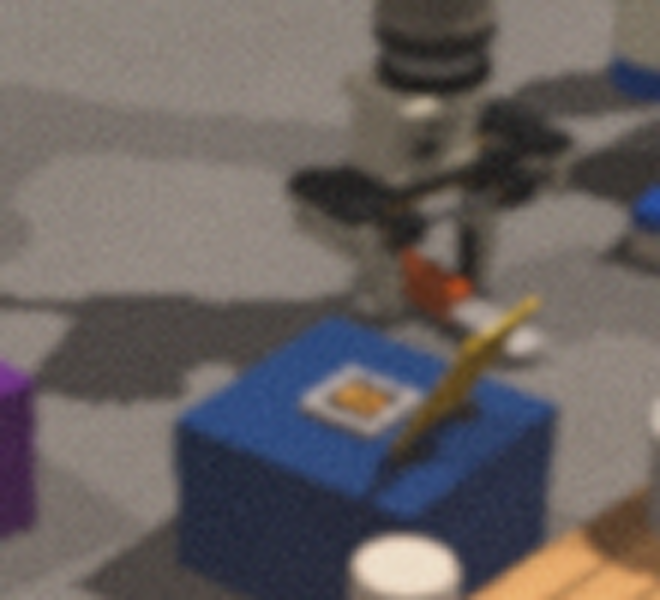

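```bash
python3 -m creep '[1,0,0,0.05,0, 1,0,0,0.06,0, 1,0,0,0.06,0, 1,0,-0.05,0.02,0.06, 1,0,-0.06,0,0.06, 1,0,-0.06,0,0.06, 1,0,-0.06,0,0.06, 1,0,-0.06,0,0.06, 1,0,-0.06,0,0.06, 1,0,-0.06,0,0.04, 1,0,-0.06,0,0, 1,0,-0.06,0,0]'; python3 -m creep '[1,0.01,-0.05,0,0, 1,0,-0.02,0,0,1,0,0,0,0]'; python3 -c "
from h import *
T=snap('top','pics/t9.png');S=snap('scene','pics/s9.png');s=telemetry.observe();print(s['tool_pos'],s['tool_rot'],s['opening'],s['contact_force'])
import pickle; pickle.dump((T,S),open('c9.pkl','wb'))
cv2.imwrite('pics/t9z.png',cv2.resize(T['image'][160:230,290:365,::-1],None,fx=8,fy=8,interpolation=2))
cv2.imwrite('pics/s9z.png',cv2.resize(S['image'][160:240,290:400,::-1],None,fx=7,fy=7,interpolation=2))"
```

```text
time: 13.92
tool_pos: [0.4472, -0.2505, 0.2241]
tool_rot: [3.129, 0.038, -2.909]
contact_force: [0.8, 0.8, -0.1]
opening: 0.0917
time: 14.3
tool_pos: [0.4559, -0.326, 0.2232]
tool_rot: [3.128, 0.037, -2.915]
contact_force: [0.4, -0.3, 0.6]
opening: 0.0919
[ 0.45610973 -0.32427228  0.2234572 ] [ 3.12738658  0.03719514 -2.91277827] 0.09228446988585685 [-0.96756594  0.34436627  0.80144443]
```

View pics/t9.png

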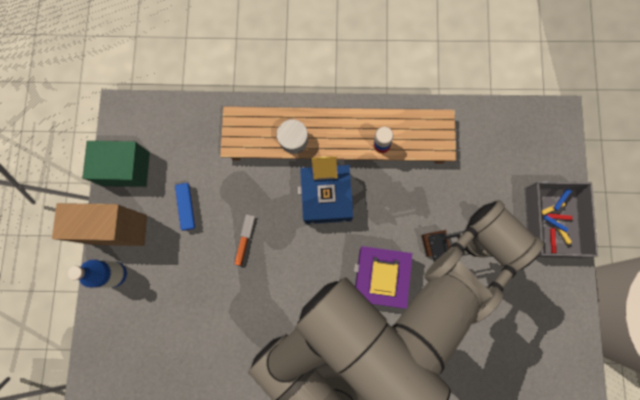

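View pics/t9z.png

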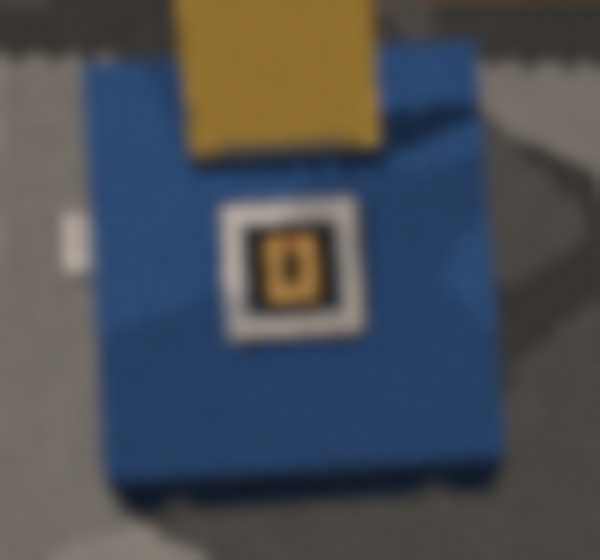

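View pics/s9z.png

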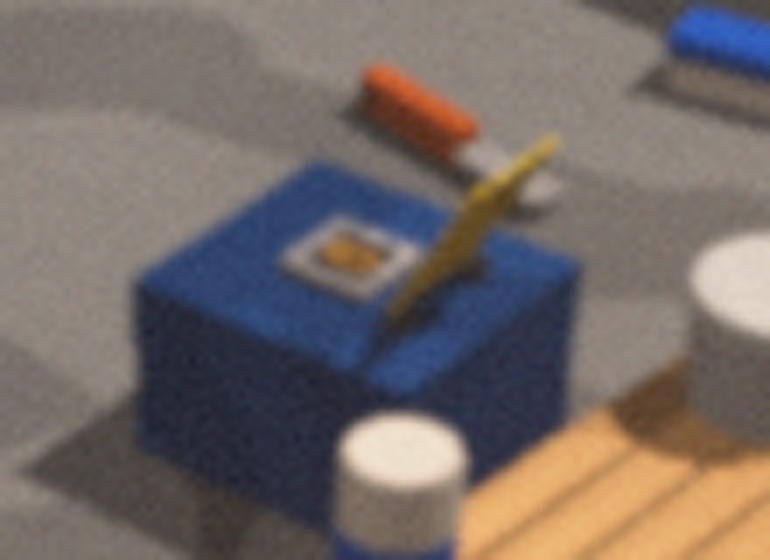

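```bash
python3 -c "
from h import *
import pickle;T,S=pickle.load(open('c9.pkl','rb'))
t=lambda x,y:(x/8+290-.44,y/8+160-.44); s=lambda x,y:(x/7+290-.43,y/7+160-.43)
P=[onz(T,t(*p),.107)[:2] for p in [(218,204),(358,193),(367,332),(231,344)]];print(P,np.mean(P,0)); 
e=[P[0]-P[3],P[1]-P[2]];print([np.arctan2(v[1],v[0]) for v in e],[np.linalg.norm(v) for v in e])
print(onz(T,t(292,268),.107), tri(T,t(293,268),S,s(352,257)))
"
python3 -m creep '[1,0.009,0.01,-0.03,-0.02, 1,0.009,0.009,-0.04,0, 1,0,0,-0.02,0, 1,0,0,0,0]'; python3 -c "
from h import *
S=snap('scene');s=telemetry.observe();print(s['tool_pos'],s['tool_rot'],s['opening'],s['contact_force'])
cv2.imwrite('pics/s10z.png',cv2.resize(S['image'][180:265,190:290,::-1],None,fx=7,fy=7,interpolation=2))"
```

```text
[array([0.63331983, 0.06112379]), array([0.6384933, 0.0088473]), array([0.58571794, 0.00449781]), array([0.58022538, 0.05491993])] [0.60943911 0.03234721]
[np.float64(0.11631839270248878), np.float64(0.08222922699479165)] [np.float64(0.05345565969223582), np.float64(0.05295429114004804)]
[0.60943307 0.0328985  0.107     ] (array([0.60886853, 0.03156947, 0.10456282]), np.float64(0.002890587423821364))
time: 14.9
tool_pos: [0.4753, -0.2971, 0.1335]
tool_rot: [3.128, 0.039, -2.926]
contact_force: [0.1, -0.3, 0.5]
opening: 0.0917
[ 0.4757611  -0.29749751  0.13446587] [ 3.12895906  0.03989554 -2.92611868] 0.09191938644976567 [-0.22406856  0.00967264  0.28714382]
```

View pics/s10z.png

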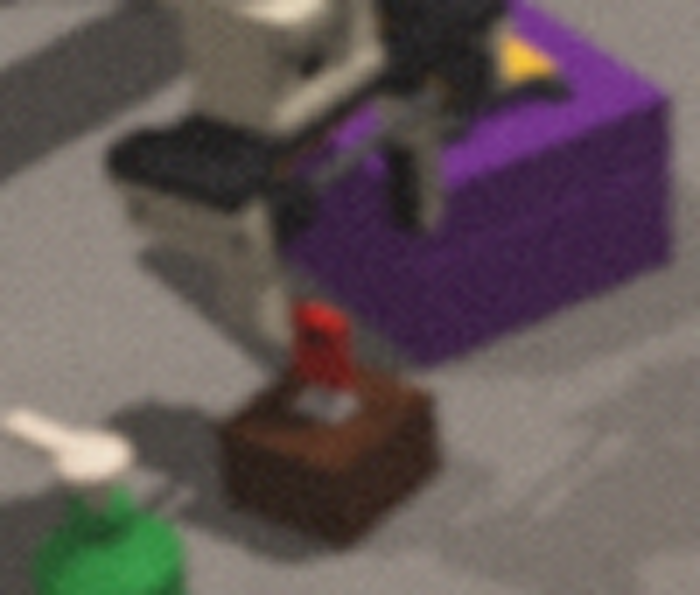

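```bash
python3 -c "
from h import *
import pickle;T,S=pickle.load(open('c0.pkl','rb'))
print(onz(T,(412,252),.1),onz(T,(360,247),.1))"
python3 -m creep '[0.5,-0.001,-0.004,0,-0.005, 0.5,-0.001,-0.003,0,0, 0.5,0,0,0,0, 0.5,0,0,-0.01,0]' ; python3 -c "
from h import *
T=snap('top');S=snap('scene');s=telemetry.observe();print(s['tool_pos'],s['tool_rot'],s['opening'],s['contact_force'])
cv2.imwrite('pics/s11z.png',cv2.resize(S['image'][180:265,190:290,::-1],None,fx=7,fy=7,interpolation=2))
cv2.imwrite('pics/t11z.png',cv2.resize(T['image'][200:280,380:480,::-1],None,fx=7,fy=7,interpolation=2))"
```

```text
[ 0.44023428 -0.2215158   0.1       ] [ 0.45153152 -0.07000046  0.1       ]
time: 15.45
tool_pos: [0.4752, -0.3058, 0.1284]
tool_rot: [3.135, 0.045, -2.931]
contact_force: [-0.4, 0.6, 0.3]
opening: 0.0565
[ 0.47414144 -0.30485314  0.12653257] [ 3.13153971  0.04183531 -2.93087743] 0.04869197726048709 [ 0.28451741 -0.62238839 -0.71896643]
```

View pics/s11z.png

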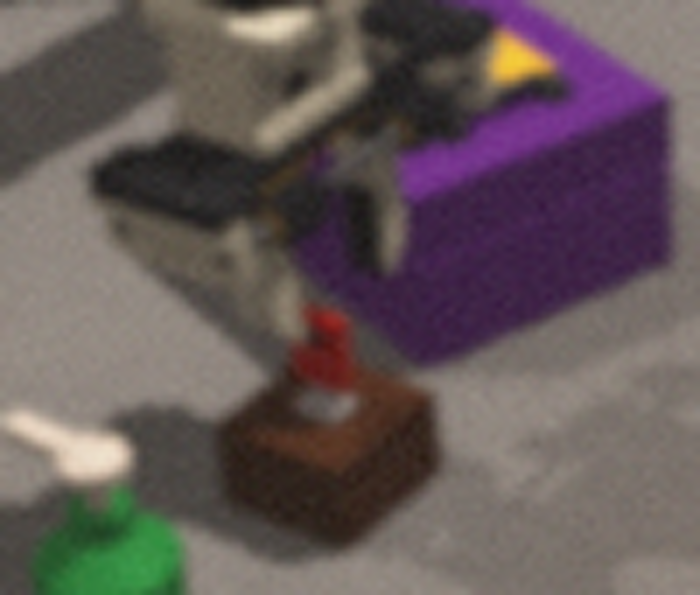

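View pics/t11z.png

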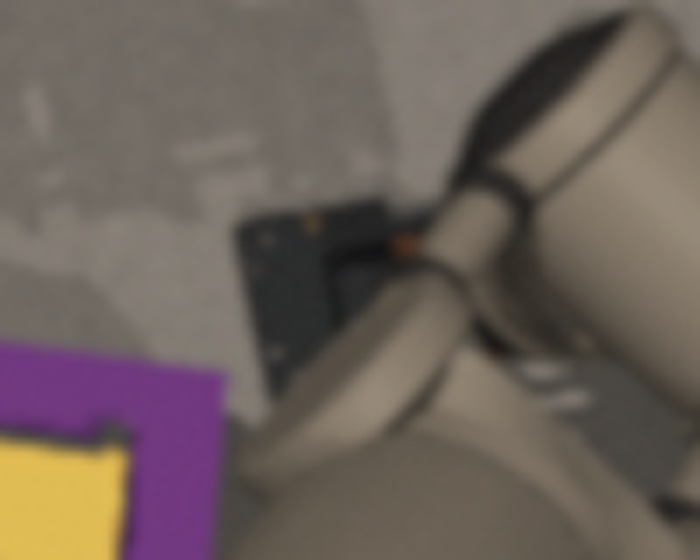

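```bash
python3 -m creep '[0.5,0,0,-0.015,0, 0.5,0,0,-0.015,0, 0.5,0,0,-0.008,0, 0.5,0,0,0,0]'
```

```text
time: 16.05
tool_pos: [0.4734, -0.3042, 0.0843]
tool_rot: [3.129, 0.04, -2.931]
contact_force: [0.3, 0.5, 0.7]
opening: 0.046
```

```bash
python3 -m creep '[0.1,0,0,0,0, 0,0,0,0,0, 0,0,0,0,0, 0,0,0,0,0, 0,0,0,0,0, 0,0,0,0,0]' 45; python3 -c "
from h import *
S=snap('scene');s=telemetry.observe();print(s['tool_pos'],s['tool_rot'],s['opening'],s['contact_force'],s['torque'])
cv2.imwrite('pics/s12z.png',cv2.resize(S['image'][180:265,190:290,::-1],None,fx=7,fy=7,interpolation=2))"
```

```text
time: 16.8
tool_pos: [0.4751, -0.3079, 0.0861]
tool_rot: [3.138, 0.044, -2.93]
contact_force: [0.4, 0.4, -0.9]
opening: 0.0086
[ 0.47511741 -0.30775461  0.08611849] [ 3.13787275  0.04352986 -2.93050202] 0.008842662714111396 [ 0.09916357 -0.19602303 -0.74508827] [ 0.03598916  0.04392748 -0.02377423]
```

View pics/s12z.png

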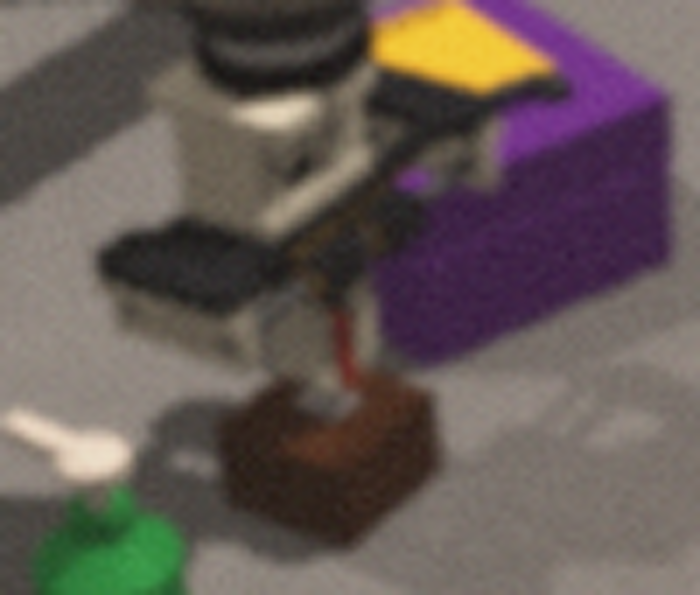

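```bash
python3 -m creep '[0.3,0,0,0,0, 0.3,0,0,0,0, 0.3,-0.001,0.001,0.009,0, 0,0,0,0,0, 0,0,0,0,0, 0,0,0,0,0, 0,0,0,0,0]' 50; python3 -c "
from h import *
S=snap('scene');s=telemetry.observe();print(s['tool_pos'],s['tool_rot'],s['opening'],s['contact_force'],s['torque'])"
```

```text
time: 17.73
tool_pos: [0.4745, -0.3075, 0.0964]
tool_rot: [3.141, 0.044, -2.93]
contact_force: [0.1, 0.1, -0.9]
opening: 0.0088
[ 0.47448063 -0.30742686  0.09638576] [ 3.14040737  0.0444421  -2.92997512] 0.008332487795057112 [ 0.50184006 -1.38529054  0.09277584] [-0.41260245 -0.04097095  0.00260109]
```

```bash
python3 -m creep '[0,0,0,0.02,0, 0,0,0,0.03,0, 0,0,0,0.05,0, 0,0,0,0.04,0, 0,0.02,0.05,0,-0.02, 0,0.02,0.05,0,-0.03, 0,0.02,0.05,0,-0.03, 0,0.02,0.05,0,-0.03, 0,0.02,0.05,0,-0.01, 0,0.02,0.05,0,0, 0,0,0.025,0,0, 0,0,0,0,0]'; python3 -c "
from h import *
T=snap('top');S=snap('scene');s=telemetry.observe();print(s['tool_pos'],s['tool_rot'],s['opening'],s['contact_force'],s['torque'])
import pickle; pickle.dump((T,S),open('c13.pkl','wb'))
cv2.imwrite('pics/s13z.png',cv2.resize(S['image'][130:230,280:390,::-1],None,fx=7,fy=6,interpolation=2))
cv2.imwrite('pics/t13z.png',cv2.resize(T['image'][160:240,280:380,::-1],None,fx=7,fy=7,interpolation=2))"
```

```text
time: 19.27
tool_pos: [0.5924, 0.0321, 0.2371]
tool_rot: [3.13, 0.036, -3.056]
contact_force: [0.2, 0.2, 0.5]
opening: 0.0084
[0.59257765 0.02985222 0.23720458] [ 3.13040052  0.03657654 -3.05867709] 0.008519409127069251 [-0.14641079 -0.81241602 -0.01098454] [ 0.04440942  0.02168859 -0.00336668]
```

View pics/s13z.png

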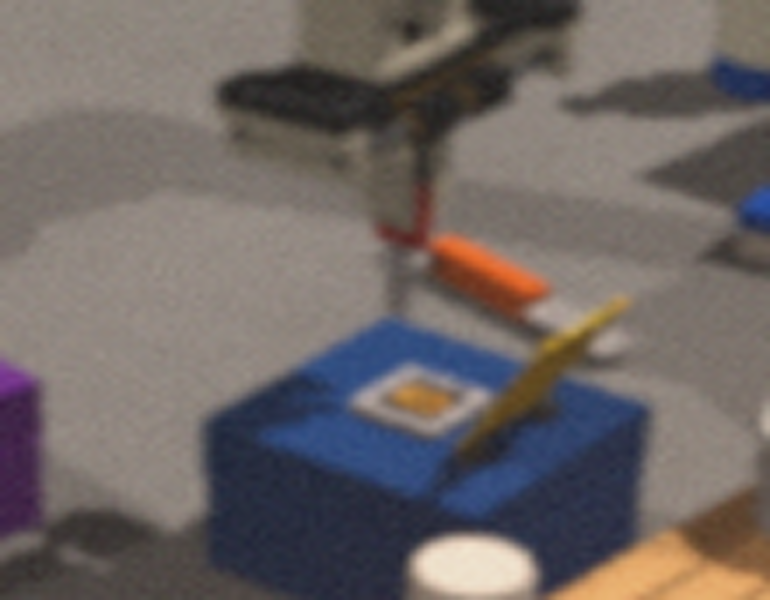

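View pics/t13z.png

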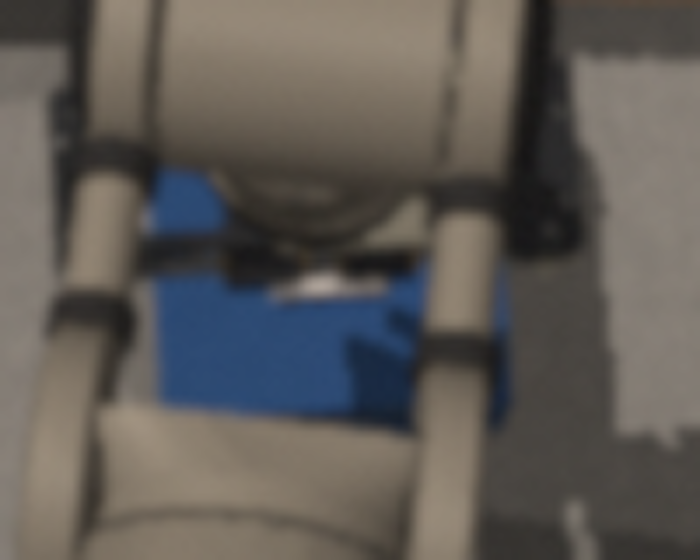

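```bash
python3 -c "
from h import *
import pickle;T,S=pickle.load(open('c13.pkl','rb'))
cv2.imwrite('pics/s13k.png',cv2.resize(S['image'][160:205,315:360,::-1],None,fx=13,fy=13,interpolation=2))
s=lambda x,y:(x/7+280-.43,y/6+130-.42)
print(onz(S,s(398,311),.1538),onz(S,s(423,401),.107))"
```

```text
[0.58860427 0.03271211 0.1538    ] [0.61150612 0.02687681 0.107     ]
```

View pics/s13k.png

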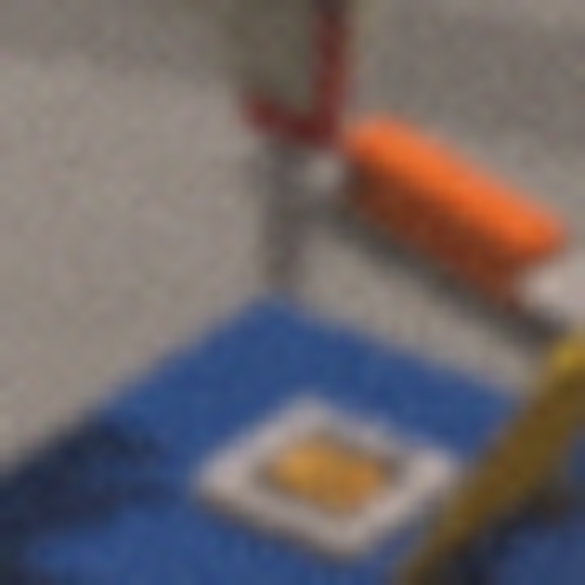

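```bash
python3 -m creep '[0,0.01,0.001,-0.01,-0.005, 0,0.007,0.001,-0.01,0, 0,0,0,-0.01,0, 0,0,0,0,0]'; python3 -c "
from h import *
S=snap('scene');s=telemetry.observe();print(s['tool_pos'],s['tool_rot'],s['opening'],s['contact_force'],s['torque'])
import pickle; pickle.dump(S,open('c14.pkl','wb'))
cv2.imwrite('pics/s14k.png',cv2.resize(S['image'][160:205,315:360,::-1],None,fx=13,fy=13,interpolation=2))
p=s['tool_pos']; print(proj(S,[p-[0,0,.0834],[.6094,.0325,.107],[p[0],p[1],.107]]))"
```

```text
time: 19.88
tool_pos: [0.6103, 0.0283, 0.2039]
tool_rot: [3.13, 0.034, -3.069]
contact_force: [-0.3, 0.2, -0.7]
opening: 0.0088
[0.61062515 0.02831543 0.20451787] [ 3.13064874  0.03540803 -3.06878865] 0.00868909352576979 [ 0.25798512 -0.43549509 -0.57329028] [ 0.02450964  0.06181552 -0.00205597]
[[340.22484976 192.57657947]
 [340.60130412 195.56260525]
 [340.07602286 196.15870571]]
```

View pics/s14k.png

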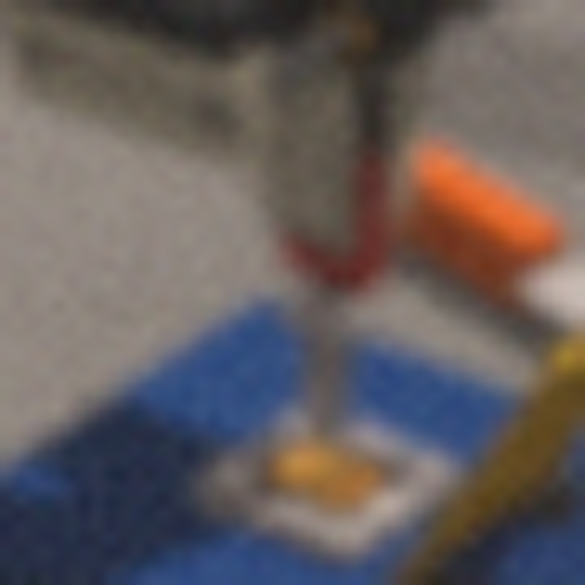

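```bash
python3 -m creep '[0,0.0003,0.003,-0.005,0.01, 0,0,0.002,-0.004,0.007, 0,0,0,0,0]'; python3 -c "
from h import *
S=snap('scene');s=telemetry.observe();print(s['tool_pos'],s['tool_rot'],s['opening'],s['contact_force'],s['torque'])
cv2.imwrite('pics/s15k.png',cv2.resize(S['image'][160:205,315:360,::-1],None,fx=13,fy=13,interpolation=2))
p=s['tool_pos']; print(proj(S,[p-[0,0,.0834]]))"
```

```text
time: 20.3
tool_pos: [0.611, 0.0337, 0.1957]
tool_rot: [3.131, 0.037, -3.051]
contact_force: [-0.3, -0.4, -0.6]
opening: 0.0086
[0.61111057 0.03364285 0.19585649] [ 3.13084865  0.03686163 -3.05057898] 0.009103291570455632 [-0.31847994 -0.49270678  0.03484814] [ 0.01627969  0.00248323 -0.03692036]
[[341.26397417 194.23860933]]
```

View pics/s15k.png

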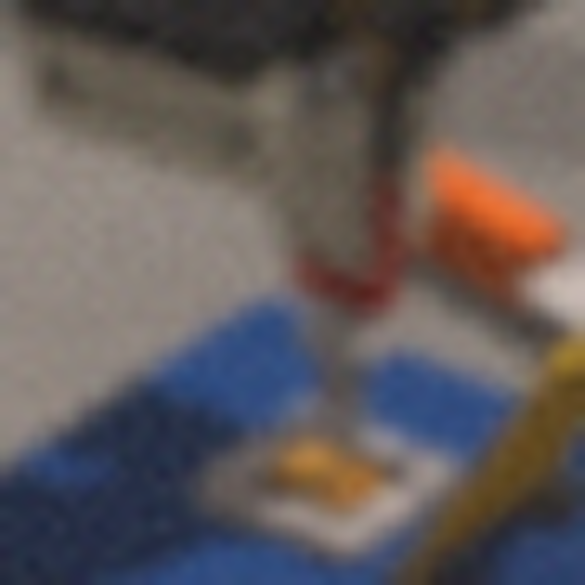

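```bash
python3 -c "
from h import *
import pickle;T,S0=pickle.load(open('c13.pkl','rb'))
S=snap('scene')
h=cv2.cvtColor(S['image'],cv2.COLOR_RGB2HSV)
for r in range(183,197): print(r,h[r,328:352,1])
h=cv2.cvtColor(S0['image'],cv2.COLOR_RGB2HSV)
print()
for r in range(188,206): print(r,h[r,326:354,1])
print()
for r in range(188,206): print(r,h[r,326:354,2])
"
```

```text
183 [ 32  26  31  17   6  29  53  86  77  54  19  33  56  91 112 105  99  69
  47  37  36  31  31  41]
184 [ 34  19  14  18  42  87 129 144 130 100  48  13  23  47  55  57  51  44
  32  26  40  30  30  31]
185 [ 24   8  33  72 109 141 144 157 143 101  48  14  26  39  36  32  31  29
  24  29  24  26  34  33]
186 [ 20  53  87 135 140 158 157 158 141 113  63  16  21  34  25  22  14  14
  16  10  15  24  23  29]
187 [ 75 115 138 159 159 159 155 152 157 143 107  46  14  32  12  20  45  80
  78  53  28   8  13  22]
188 [133 155 155 161 153 157 157 156 159 152 131  78  13  18  26  67 125 143
 143 119  95  72  42  20]
189 [148 158 156 152 153 153 160 156 159 146 123  73  18  10  37 103 141 150
 148 151 150 131 113  91]
190 [142 164 151 154 165 159 155 155 150 117  83  51  14  21  33 102 147 155
 159 154 151 151 151 149]
191 [123 135 129 139 148 153 149 142 118  70  38  12  30  27  29  85 135 146
 153 152 160 162 161 156]
192 [127 118 114 124 139 132 129 100  68  38  15  35  24  28  14  49  84 113
 142 151 159 146 161 153]
193 [113 111 119 112  92  85  49  33  19  43  71  83  63  47  22  18  
[... 3927 characters left out ...]
127 129 125 116 107 101  96 105 113 126 139 148 154 153 163 152
 138 116 104  89  90  97  93  76  63  48]
201 [128 133 130 134 132 130 120 120 106 103  98  95 103 125 141 148 147 125
 114 109 100  89  89  86  70  57  60  59]
202 [130 125 131 131 133 131 126 131 119 122 113 107 104  94 100 110 111 116
 112 106  89  85  76  64  49  52  62  68]
203 [131 128 131 128 128 130 131 133 126 127 127 124 117 108 102 104 112 118
 113  93  83  76  63  53  50  56  64  82]
204 [130 128 128 129 126 129 131 127 127 125 127 125 120 127 116 123 118 116
  97  76  76  61  53  47  49  48  63  88]
205 [128 124 126 131 130 132 131 130 127 132 126 129 129 129 130 123 124 113
  89  63  55  53  53  43  52  60  78  92]
```

```bash
python3 -m creep '[0,-0.0006,-0.0025,-0.001,0, 0,0,0,-0.002,0, 0,0,0,0,0]';python3 -m creep '[0,0,0,-0.002,0, 0,0,0,-0.002,0]'
```

```text
time: 20.78
tool_pos: [0.6107, 0.0307, 0.1933]
tool_rot: [3.131, 0.038, -3.051]
contact_force: [0.9, 0.7, 0.5]
opening: 0.0087
time: 21.02
tool_pos: [0.6108, 0.0307, 0.1892]
tool_rot: [3.131, 0.038, -3.051]
contact_force: [-0.3, -0.1, 0.5]
opening: 0.0082
```

```bash
python3 -m creep '[0,0,0,-0.002,0, 0,0,0,-0.002,0]';python3 -m creep '[0,0,0,-0.002,0, 0,0,0,-0.002,0]'
```

```text
time: 21.28
tool_pos: [0.6107, 0.0307, 0.1848]
tool_rot: [3.131, 0.038, -3.051]
contact_force: [0.1, 0.8, -0.7]
opening: 0.0084
time: 21.52
tool_pos: [0.6108, 0.0307, 0.1805]
tool_rot: [3.131, 0.038, -3.051]
contact_force: [-0.3, -0.9, 0.5]
opening: 0.0088
```

```bash
python3 -m creep '[0,0,0,-0.003,0, 0,0,0,-0.003,0]';python3 -m creep '[0,0,0,-0.004,0, 0,0,0,-0.004,0]'
```

```text
time: 21.78
tool_pos: [0.6111, 0.03, 0.1761]
tool_rot: [3.133, 0.04, -3.051]
contact_force: [-4.8, -0.3, 11.2]
opening: 0.0093
time: 22.02
tool_pos: [0.611, 0.0301, 0.1709]
tool_rot: [3.133, 0.042, -3.051]
contact_force: [-6.1, -0.1, 19.6]
opening: 0.0088
```

```bash
python3 -m creep '[0,-0.001,0,-0.003,0.04, 0,-0.0005,0,-0.003,-0.04]';python3 -m creep '[0,0,0,-0.004,0.04, 0,0,0,-0.004,-0.04]'
```

```text
time: 22.28
tool_pos: [0.6104, 0.0302, 0.1693]
tool_rot: [3.134, 0.047, -3.05]
contact_force: [-4.6, -1.1, 12.1]
opening: 0.0086
time: 22.52
tool_pos: [0.6103, 0.0305, 0.1646]
tool_rot: [3.134, 0.05, -3.05]
contact_force: [-4.0, -0.8, 8.8]
opening: 0.0085
```

```bash
python3 -m creep '[0,-0.001,0,-0.003,0.04, 0,0,0,-0.003,-0.04]';python3 -m creep '[0,-0.001,0,-0.003,0.03, 0,0,0,-0.003,-0.03]'; python3 -c "
from h import *
S=snap('scene');s=telemetry.observe();print(s['tool_pos'],s['tool_rot'],s['opening'],s['contact_force'],s['torque'])
cv2.imwrite('pics/s16k.png',cv2.resize(S['image'][150:205,305:370,::-1],None,fx=11,fy=10,interpolation=2))"
```

```text
time: 22.78
tool_pos: [0.6099, 0.0306, 0.1606]
tool_rot: [3.134, 0.053, -3.05]
contact_force: [-2.6, -0.6, 5.7]
opening: 0.0092
time: 23.02
tool_pos: [0.6098, 0.0306, 0.1576]
tool_rot: [3.135, 0.057, -3.051]
contact_force: [-9.1, 0.0, 25.4]
opening: 0.0084
[0.60966762 0.03060558 0.15770236] [ 3.13472584  0.05724727 -3.05222163] 0.008759315843272863 [-4.71966439 -0.44534202 15.26757735] [-0.04317013  1.13354515  0.0285429 ]
```

View pics/s16k.png

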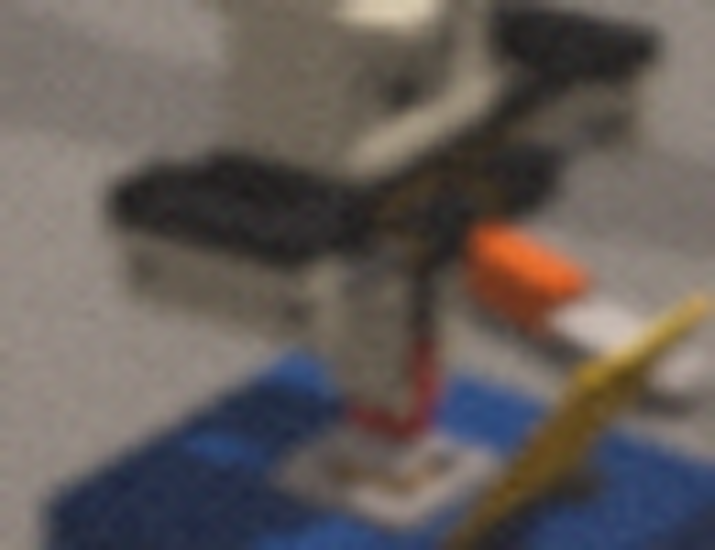

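```bash
python3 -m creep '[0,-0.001,0,-0.002,0.04, 0,-0.001,0,-0.002,-0.03, 0,0,0,0,0]' 60; python3 -c "
from h import *
S=snap('scene');h=cv2.cvtColor(S['image'],cv2.COLOR_RGB2HSV); s=telemetry.observe();print(s['tool_pos'],s['contact_force'])
m=((h[...,0]<8)|(h[...,0]>172))&(h[...,1]>120); ys,xs=np.nonzero(m[170:205,325:355]); print(ys.min()+170,ys.max()+170,xs.min()+325,xs.max()+325)
for x in range(334,348): print(x,[int(v) for v in h[183:200,x,1]],[int(v) for v in h[183:200,x,0]])
print(proj(S,[[.609,.0315,.121],[.609-.014,.0315-.0045-.001,.121],[.609+.014,.0315-.0045+.001,.121],[.609,.0315,.107]]))"
```

```text
time: 23.45
tool_pos: [0.6089, 0.0306, 0.158]
tool_rot: [3.136, 0.064, -3.043]
contact_force: [-1.2, -0.8, -2.5]
opening: 0.0086
[0.60891666 0.03058856 0.15790815] [-1.27808937 -0.23275543  5.47442267]
172 193 337 352
334 [50, 35, 13, 48, 67, 99, 117, 121, 106, 70, 32, 12, 26, 44, 36, 32, 20] [16, 20, 138, 116, 114, 113, 112, 111, 111, 114, 126, 173, 177, 2, 5, 10, 0]
335 [44, 58, 36, 24, 13, 39, 70, 76, 66, 31, 12, 26, 36, 52, 55, 48, 31] [17, 19, 16, 10, 6, 114, 113, 120, 125, 123, 135, 12, 13, 16, 8, 9, 13]
336 [58, 49, 50, 56, 50, 36, 20, 65, 81, 56, 20, 33, 44, 74, 86, 54, 30] [17, 17, 17, 18, 9, 9, 160, 167, 171, 173, 9, 15, 13, 10, 15, 11, 8]
337 [49, 58, 52, 55, 50, 57, 63, 99, 122, 78, 49, 31, 38, 64, 82, 56, 32] [21, 20, 17, 15, 21, 17, 10, 2, 1, 179, 8, 10, 13, 14, 12, 16, 9]
338 [55, 52, 47, 49, 59, 54, 72, 100, 127, 109, 50, 34, 33, 62, 77, 53, 36] [21, 17, 17, 20, 14, 11, 14, 6, 3, 2, 5, 9, 14, 13, 13, 11, 6]
339 [56, 57, 55, 50, 54, 50, 63, 90, 122, 123, 69, 40, 32, 47, 76, 67, 44] [17, 16, 19, 18, 19, 21, 14, 7, 4, 4, 5, 6, 15, 13, 14, 13, 13]
340 [55, 59, 46, 53, 42,
[... 563 characters left out ...]
6, 74, 71, 84, 86, 68, 40, 24, 38, 63, 72, 47, 37] [11, 10, 10, 9, 4, 174, 160, 145, 140, 142, 159, 173, 13, 13, 13, 13, 11]
345 [54, 53, 58, 33, 21, 43, 85, 117, 125, 104, 48, 22, 26, 42, 41, 34, 20] [18, 18, 14, 13, 170, 123, 117, 116, 113, 115, 119, 131, 8, 10, 13, 9, 11]
346 [44, 46, 35, 18, 39, 100, 135, 146, 155, 143, 92, 44, 8, 28, 27, 25, 15] [18, 17, 16, 177, 113, 111, 109, 110, 109, 110, 112, 115, 173, 9, 6, 2, 171]
347 [40, 33, 32, 10, 48, 116, 144, 154, 152, 160, 113, 52, 10, 28, 27, 25, 13] [13, 12, 12, 0, 113, 110, 110, 110, 110, 110, 111, 117, 162, 8, 8, 5, 156]
[[340.46850549 192.08325826]
 [336.25816406 191.21415598]
 [342.97650866 193.95809077]
 [340.32008691 195.63118779]]
```

```bash
python3 -m creep '[0,0,0,-0.0005,-0.13, 0,0,0,-0.0005,-0.13, 0,0,0,-0.0005,-0.13]'
```

```text
time: 23.88
tool_pos: [0.609, 0.0306, 0.1579]
tool_rot: [3.135, 0.065, 2.839]
contact_force: [-3.0, -0.8, 7.1]
opening: 0.0086
```

```bash
python3 -m creep '[0,0,0,-0.0005,-0.13, 0,0,0,-0.0005,-0.13, 0,0,0,-0.0005,-0.13]';python3 -m creep '[0,0,0,-0.0005,-0.13, 0,0,0,-0.0005,-0.13, 0,0,0,-0.0005,-0.13]'
```

```text
time: 24.25
tool_pos: [0.6088, 0.0306, 0.1578]
tool_rot: [3.135, 0.065, 2.437]
contact_force: [-2.3, -0.7, 7.7]
opening: 0.0086
time: 24.62
tool_pos: [0.6087, 0.0308, 0.1579]
tool_rot: [3.135, 0.065, 2.034]
contact_force: [-2.5, -0.0, 6.4]
opening: 0.0089
```

```bash
python3 -m creep '[0,0,0,-0.0005,-0.13, 0,0,0,-0.0005,-0.13, 0,0,0,-0.0005,-0.12]';python3 -m creep '[0,0,0,-0.0005,-0.10, 0,0,0,-0.0005,-0.08, 0,0,0,-0.0005,-0.05]'; python3 -c "
from h import *
T=snap('top');S=snap('scene');s=telemetry.observe();print(s['tool_pos'],s['tool_rot'],s['opening'],s['contact_force'],s['torque'])
cv2.imwrite('pics/s17.png',S['image'][:,:,::-1]);cv2.imwrite('pics/t17.png',T['image'][:,:,::-1])
cv2.imwrite('pics/s17k.png',cv2.resize(S['image'][140:230,290:380,::-1],None,fx=7,fy=6,interpolation=2))
cv2.imwrite('pics/t17k.png',cv2.resize(T['image'][160:240,280:380,::-1],None,fx=7,fy=7,interpolation=2))"
```

```text
time: 25.0
tool_pos: [0.6087, 0.031, 0.1578]
tool_rot: [3.134, 0.066, 1.642]
contact_force: [-3.2, -0.8, 6.8]
opening: 0.0087
time: 25.38
tool_pos: [0.6087, 0.0312, 0.1579]
tool_rot: [3.133, 0.066, 1.405]
contact_force: [-2.4, 0.9, 6.2]
opening: 0.0085
[0.60869764 0.03117091 0.15785436] [3.13341525 0.06572841 1.40580701] 0.008602133903041898 [-1.92898106  0.3371448   6.62227731] [-0.00066458  0.51969916  0.34235121]
```

View pics/s17k.png

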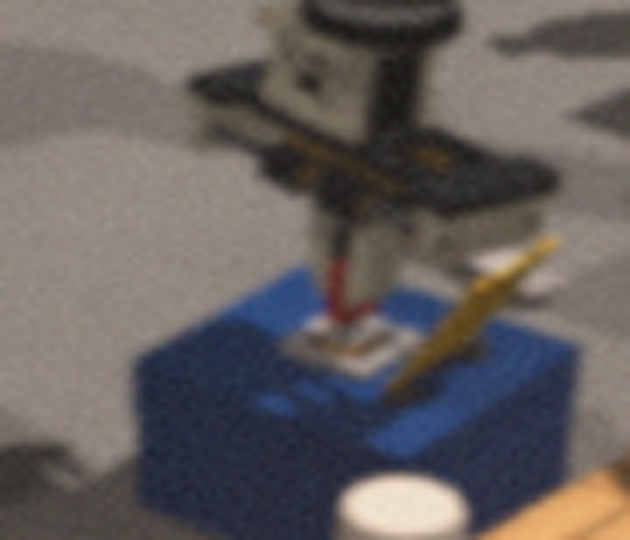

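View pics/t17.png

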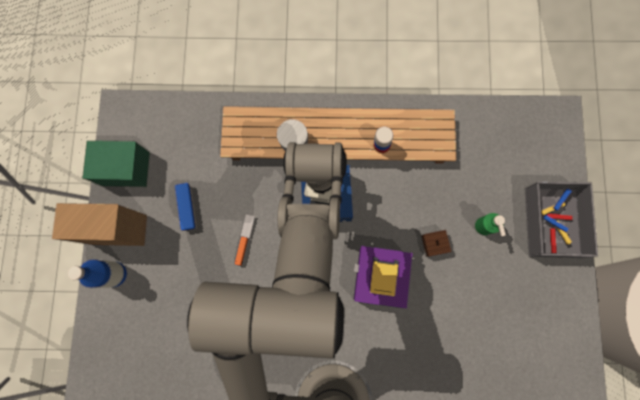

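```bash
python3 -c "
from h import *
for i in range(4): snap('top');snap('scene')
s=telemetry.observe();print(s['time'],s['tool_pos'],s['tool_rot'],s['opening'],s['contact_force'],s['torque'])"
```

```text
25.875 [0.60870549 0.03120677 0.15783692] [3.13331954 0.06568959 1.4070325 ] 0.008317684705167892 [-2.17009494  0.22074968  6.45617157] [-0.06529988  0.54757877  0.38184873]
```

View pics/t17k.png

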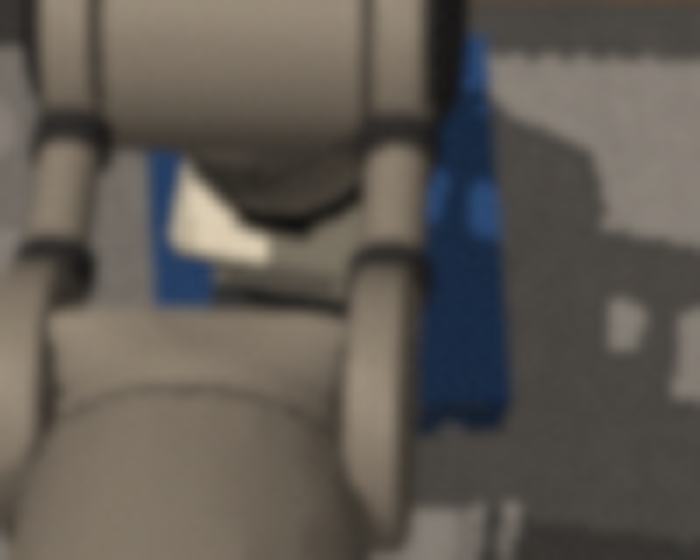

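The bolt that stood out at the box's left edge (crop about 140,210) is gone. The moment of 0.38 N m is above the spring's 0.12, so the plug is at its stop.

```bash
python3 -c "
from cell import workorder,telemetry
print(workorder.hand_in()); s=telemetry.observe();print(s['time'],s['tool_rot'],s['torque'])"
```

```text
the job is handed in; nothing more can be done
None
the job is handed in; nothing more can be done
```

I levered the cover open with the scraper blade to about 2.0 rad and laid the scraper flat back on the table. I then took the red key, worked it down past both pins until its collar sat on the lock, and turned it clockwise to the stop. The job was handed in at about 26 s with the key still gripped and held turned.

**What the last checks showed:**
- **Key depth:** the tool stopped hard at z 0.158 m, and the key's head sat in the picture at the height of a fully seated collar.
- **Turn:** the tool turned about 1.8 rad. The reaction moment was 0.38 N m against a spring of at most 0.12 N m, so the plug is at its stop. The bolt no longer showed at the box's side.
- **Grip:** the fingers stood at 8.3 to 8.8 mm on the 9 mm head, at a set force of 60 N.
- **Scraper and bystanders:** the scraper lies flat and untouched. I moved none of the bystanders, and they look unshifted in the last top picture; I did not measure their positions again.

**What was less certain:**
- The tool drifted to about 0.066 rad of tilt during the work. The key was gripped at 0.044 rad of that while it stood upright in the rack, so it should lean about 0.02 rad.
- The two cameras disagreed by about 3 to 5 mm on the keyway's position. I checked it by force as the key went in, which met no resistance before the pins.
- The plug angle and cover angle were not read directly, only judged from pose, moment and pictures. The state could no longer be read after hand-in.

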